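# Count to the third gap and push the bulb carton home

## Task

The bulb carton lying loose on the shelf in front of the divider rack belongs in the third gap, counted from the end of the rack where the clamp-lid jar stands. Count the gaps off by running a fingertip along the top of the rack's front rail, touching the rail over the first gap, then the second, then the third; then push the carton end first into that third gap until it is fully home. Slide it gently along the shelf without gripping or lifting it, and leave everything else where it is.

Things in the scene. Friction and masses are not known exactly. Their poses are not given: they have to be found in the camera images.
- rack: Fixed pine divider rack, open above and towards the robot: 7 upright dividers (8 mm thick, 76 high, rounded fronts) before a 10 mm back board make 6 gaps, each 68 mm wide, 112 deep, with the bare shelf as floor; 464 mm wide. Origin on the shelf, mid-width, level with the divider fronts; x runs into the gaps, y to the robot's left, z up. Gap centres: y = 190, 114, 38, -38, -114, -190 mm.
- rack_rail (a point): Middle of the flat top of the rack's front rail, a fixed batten along the rack's whole width: 22 mm wide (rack x = 20 to 42 mm), 10 mm thick, its top 76 mm above the shelf and flush with the divider tops, its underside 66 mm above the shelf. Axes as the rack's.
- rail_a: The 60 mm long middle part of the front rail over the gap that is number 1 from the robot's left (number 6 from its right). Origin at its centre, 5 mm below the rail's flat top; axes as the rack's.
- rail_b: The 60 mm long middle part of the front rail over the gap that is number 2 from the robot's left (number 5 from its right). Origin at its centre, 5 mm below the rail's flat top; axes as the rack's.
- rail_c: The 60 mm long middle part of the front rail over the gap that is number 3 from the robot's left (number 4 from its right). Origin at its centre, 5 mm below the rail's flat top; axes as the rack's.
- rail_d: The 60 mm long middle part of the front rail over the gap that is number 4 from the robot's left (number 3 from its right). Origin at its centre, 5 mm below the rail's flat top; axes as the rack's.
- rail_e: The 60 mm long middle part of the front rail over the gap that is number 5 from the robot's left (number 2 from its right). Origin at its centre, 5 mm below the rail's flat top; axes as the rack's.
- rail_f: The 60 mm long middle part of the front rail over the gap that is number 6 from the robot's left (number 1 from its right). Origin at its centre, 5 mm below the rail's flat top; axes as the rack's.
- carton_center (a point): Centre, 30 mm up, of the loose cardboard bulb carton that lies in front of the rack, its length pointing roughly at the rack: a closed rigid box 106 mm long (its x) by 60 by 60 mm, 60 to 130 g, z up. The gap leaves it 4 mm each side, the rail 6 mm above. Fully home, its near end is level with the divider fronts (centre at rack x = 53 mm) or up to 6 mm further, against the back board.
- jar_center (a point): Clear glass jar with hinged clamp lid and wire bail, 96 mm in diameter, 130 mm high, standing upright some 90 mm beyond one end of the rack (left or right): the count starts from this end. The point is its centre, 65 mm up. Leave it alone.
- torch_center (a point): Red torch standing on its black ribbed head (61 mm across), 146 mm high, beyond the other end of the rack. The point is its centre, 73 mm up. Leave it alone.
- carton_a_center (a point): A like carton (106 x 60 x 60 mm) already home in the leftmost gap; the point is its centre. Leave it alone.
- carton_f_center (a point): A like carton already home in the rightmost gap; the point is its centre. Leave it alone.
- tub_center (a point): White screw-top tub, 62 mm across, 54 mm high, standing in the second gap from the robot's right; the point is its centre. Leave it alone.
- tape_center (a point): Grey roll of tape lying flat on the shelf, 100 mm across, 48 mm high, in front of the rack's right end; the point is its centre. Leave it alone.
- driver_grip (a point): Screwdriver 180 mm long lying on the shelf in front of the rack's left end; the point is the middle of its handle. Leave it alone.
- carton: The same loose carton; this origin is the centre of its underside.
Mind the look-alikes: they are no part of the job. What is shaped like the part that bears jar_center but green or yellow is not meant.

How it is judged:
On the way, in this order (a step that is already met when the one before it is completed fails the run):
1. a fingertip touches the front rail over the first gap from the jar's end (not bridging to the second) (((y of jar_center in the frame of rack above 0 m and (contact force between the fingers and rail_a above 0.2 N and contact force between the fingers and rail_b below 0.05 N)) or (not (y of jar_center in the frame of rack above 0 m) and (contact force between the fingers and rail_f above 0.2 N and contact force between the fingers and rail_e below 0.05 N)))), for 0.05 s.
2. a fingertip touches the front rail over the second gap (not bridging to the third) (((y of jar_center in the frame of rack above 0 m and (contact force between the fingers and rail_b above 0.2 N and contact force between the fingers and rail_c below 0.05 N)) or (not (y of jar_center in the frame of rack above 0 m) and (contact force between the fingers and rail_e above 0.2 N and contact force between the fingers and rail_d below 0.05 N)))), for 0.05 s.
3. a fingertip touches the front rail over the third gap (((y of jar_center in the frame of rack above 0 m and contact force between the fingers and rail_c above 0.2 N) or (not (y of jar_center in the frame of rack above 0 m) and contact force between the fingers and rail_d above 0.2 N))), for 0.05 s.
4. the carton is pushed home in the third gap from the jar's end (x of carton_center in the frame of rack between 0.045 and 0.07 m and ((y of jar_center in the frame of rack above 0 m and y of carton_center in the frame of rack between 0.026 and 0.05 m) or (not (y of jar_center in the frame of rack above 0 m) and y of carton_center in the frame of rack between -0.05 and -0.026 m)) and angle between the x axis of carton_center and the x axis of rack, either way round below 0.12 rad and height (world z) of carton_center below 0.036 m and angle between carton_center's own z axis and vertical below 0.1 rad), for 0.2 s.
At the end, for the whole second after the job is handed in: The carton lies flat and still on the shelf in the third gap from the jar's end, end first, its near end at most 8 mm out from the dividers' front edges and its length within 0.12 rad of the gap's (all of step 4 and linear speed of carton below 0.02 m/s); the robot touches nothing.
It fails at once if the carton is lifted (10 mm or more) or tipped (over 0.3 rad) (height (world z) of carton_center above 0.04 m or angle between carton_center's own z axis and vertical above 0.3 rad).
It fails at once if the carton is squeezed or pressed hard (over 30 N) (contact force between the fingers and carton above 30 N).
It fails at once if a bystander is shifted by more than 12 mm (things in the gaps) or 15 mm (jar, torch, tape, screwdriver) (distance of any of carton_a_center, carton_f_center, tub_center from where it was at the start of the episode above 0.012 m or distance of any of jar_center, torch_center, tape_center, driver_grip from where it was at the start of the episode above 0.015 m).
It also fails if it takes over 72 s, if anything falls off the work surface, if the arm or the gripper's body presses on something with over 40 N, if the wrist force passes 120 N, or if a joint passes its speed limit or range.

## Robot

A 7-joint arm with a two-finger parallel gripper is mounted at the origin on the work surface. World frame = base frame: x ahead of the robot, y to its left, z up, the work surface at z = 0. Lengths are in m, angles in rad, forces in N, time in s.
With the tool pointing down it reaches from about 0.425 to 0.95 m from the base axis. Payload 4.7 kg.
Tool frame: the origin (TCP) lies at the very end of the fingers, on their centre line; the grasp point (between the pads) lies 19 mm behind it; z points along the fingers, x is the direction in which the jaws open and shut, and the axes are right-handed (so a half turn about z gives the same grasp; the last joint's range is limited). The gripper opens to 87 mm and grips with 3 to 60 N. Pads are 19 mm wide; open, the fingers measure 117 mm over their backs; the gripper's body (75 mm by 190 mm) begins 51 mm behind the grasp point.
Start: joints at [-1.154, 0.469, -0.049, 1.532, 0.024, 1.141, -0.082], TCP at [0.291, 0.609, 0.223] pointing down, gripper open.
Joint ranges: [-2.59, 2.59], [-0.33, 1.99], [-1.39, 1.29], [0.1, 2.45], [-1.04, 4.18], [0.21, 1.99], [-2.66, 2.66]. Speed limits (rad/s): [2.57, 2.57, 3.14, 3.14, 3.14, 3.14, 3.14].

## Interface

Orientations are given as a unit quaternion [x, y, z, w].
In Python, from rig import readout, cams, workorder gives the robot as it stands. The module is installed in compiled form; this text tells all that it offers.
- The arm moves only by the shell command python3 -m creep 'ROWS' [OPENING] [FORCE]. ROWS is JSON, a list that holds one entry, the list of rows, each a list of 6 numbers: the shift along the tool's x, y, z in cm, then the turn, a rotation vector about the tool's x, y, z in rad. A call has 1 to 20 rows; each row shifts and turns the commanded pose from where the row before left it, along the tool's axes as they then stand; what a row does not reach is not made up. A row lasts 1/12 s, in which the tool goes at most 41.7 mm and 7.16 degrees, less where a joint would pass 70% of its speed; a pose out of reach is approached as far as the arm can. A call is refused whole if a number of a shift passes 4.17 or a number of a turn 0.125, either way. A call with a gripper value outside its range is refused whole. OPENING is the closure in counts, from 0 (fully open) to 255 (shut), set as the call begins (- or left out, the last holds). The fingers move at their own pace and stop on an object; FORCE is the grip in N (left out, the last holds). Time passes only in rows, so rows that do not move let the fingers close. It gives the time, the measured TCP pose, the force and the opening at its end, in the units of the state.
- readout.get_state(): the state, without advancing time (a new reading comes with each control period).
- cams.grab_frame(name): name is "scene" or "side" or "wrist"; returns a dict with "image" (400x640x3 uint8, red, green, blue), "mtx" (3x3 intrinsics, pixels), "world_to_cam" (4x4, takes a point from world to camera coordinates); the wrist camera has in their place "hand_eye" (4x4, takes a point from camera to tool coordinates, whose origin is the TCP and whose axes are the tool frame's). Camera axes: x right, y down, z forward; pixel columns grow to the right and rows downward; lengths in m; the calibration is good to about 2 mm. A picture is of the moment at which its call begins: read the wrist's pose just before it. There is no depth.
- workorder.hand_in(): hands the job in, once; it reports no verdict.
The state is a dict: "t": time; "joint_positions": joint angles; "dq": joint speeds; "joint_efforts": joint torques, N m; "tool_pos": TCP position; "tool_rot": TCP orientation; "wrist_force": force on the tool from outside, world axes, zero at the start; "ft_torque": the same for the moment, N m; "grip_width": opening from 0.0 (shut) to 1.0 (fully open).
Only numpy, scipy, OpenCV 4.12 (cv2) and the standard library are available. Lean on these libraries where they do the work, as an engineer would, in place of code of your own. Each camera call takes 0.05 s, during which the arm holds its last target.

## Working session

There is one attempt and no reset: what is moved stays moved. The work goes in short steps, Python scripts to look and compute and a shell command to move; the robot and the scene stay as the last step left them, time stands still between calls to the robot, and variables do not carry over. Pictures are saved under pics/ and viewed, and the job is handed in when it is done.

```bash
mkdir -p pics; ls
python3 - <<'E'
from rig import readout,cams
import cv2
print(readout.get_state())
for n in("scene","side","wrist"):
    f=cams.grab_frame(n); cv2.imwrite(f"pics/{n}0.png",f["image"][:,:,::-1])
    print(n,[ (k,v.round(4).tolist()) for k,v in f.items() if k!="image"])
E
```

```text
pics
{'t': 0.0, 'joint_positions': array([-1.15392291,  0.46942361, -0.04859737,  1.53369149,  0.02409279,
        1.14099559, -0.08226774]), 'dq': array([-0.00033531, -0.0002507 ,  0.00129863,  0.00123715,  0.00048075,
       -0.00059975,  0.00198469]), 'joint_efforts': array([-1.05414525e-03, -5.07962036e+01, -8.12618528e-02, -2.36158776e+01,
       -6.13776315e-02,  3.79038916e-02,  1.72992100e-04]), 'tool_pos': array([0.29075917, 0.60850177, 0.22151249]), 'tool_rot': array([ 8.45901199e-01,  5.33338755e-01, -8.00069593e-04,  5.41949598e-04]), 'wrist_force': array([-0.52115051, -0.17654263, -0.25858184]), 'ft_torque': array([ 0.05195033,  0.00668271, -0.03537276]), 'grip_width': 1.000110301058883}
scene [('mtx', [[370.8213, 0.0, 325.8603], [0.0, 370.8213, 200.2155], [0.0, 0.0, 1.0]]), ('world_to_cam', [[-0.6407, 0.7677, 0.0065, 0.2765], [0.6062, 0.5111, -0.6093, -0.2766], [-0.4711, -0.3865, -0.7929, 1.3978], [0.0, 0.0, 0.0, 1.0]])]
side [('mtx', [[461.3846, 0.0, 314.5591], [0.0, 461.3846, 204.5229], [0.0, 0.0, 1.0]]), ('world_to_cam', [[-0.7845, -0.6198, 0.0204, 0.4005], [-0.371, 0.4427, -0.8163, 0.2056], [0.4969, -0.648, -0.5772, 1.2869], [0.0, 0.0, 0.0, 1.0]])]
wrist [('mtx', [[312.9161, 0.0, 317.5874], [0.0, 312.9161, 202.9573], [0.0, 0.0, 1.0]]), ('hand_eye', [[1.0, -0.0001, 0.0002, 0.0007], [0.0001, 0.9565, 0.2917, -0.0821], [-0.0002, -0.2917, 0.9565, -0.1619], [0.0, 0.0, 0.0, 1.0]])]
```

View pics/scene0.png

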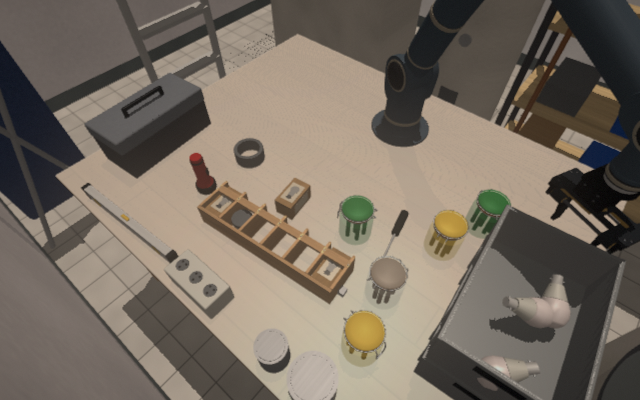

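View pics/side0.png

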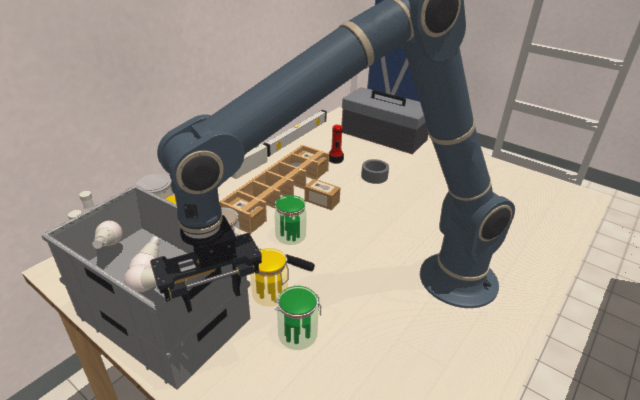

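View pics/wrist0.png

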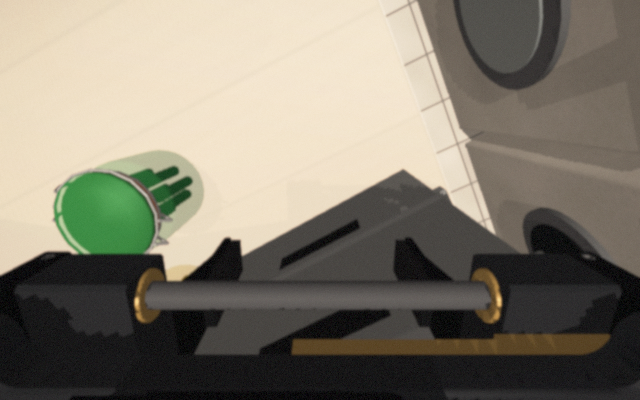

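Run:
```python
import cv2
a=cv2.imread("pics/scene0.png")
c=a[130:310,180:420]; cv2.imwrite("pics/scene0c.png",cv2.resize(c,None,fx=3.3,fy=3.3,interpolation=cv2.INTER_CUBIC))
a=cv2.imread("pics/side0.png")
c=a[110:250,200:420]; cv2.imwrite("pics/side0c.png",cv2.resize(c,None,fx=3.6,fy=3.6,interpolation=cv2.INTER_CUBIC))
```

```text
(no output)
```

View pics/scene0c.png

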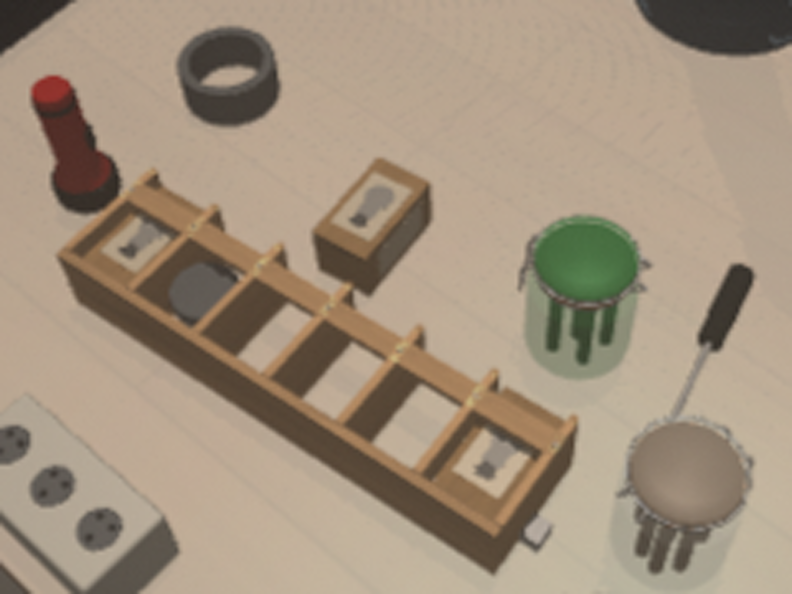

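View pics/side0c.png

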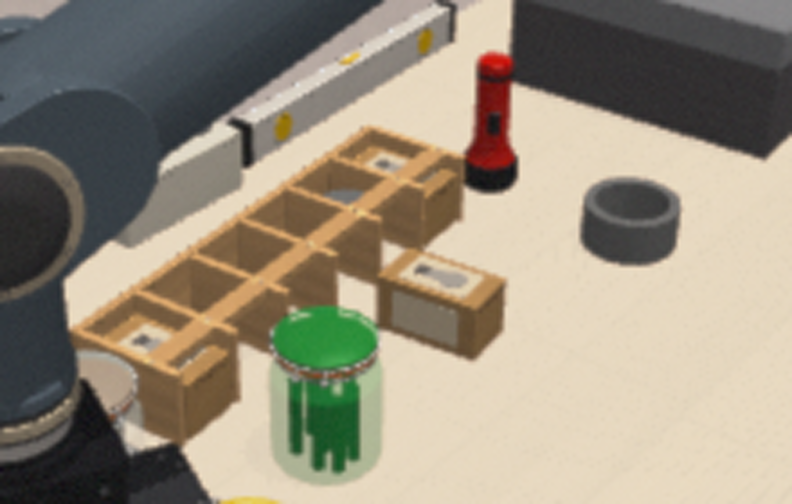

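```bash
cat > h.py <<'E'
import numpy as np
from scipy.optimize import least_squares
from rig import readout,cams
def proj(f,P):
    P=np.asarray(P,float);T=f["world_to_cam"];c=P@T[:3,:3].T+T[:3,3];K=f["mtx"]
    return (c@K.T)[:,:2]/c[:,2:3]
def back(f,uv,z):
    T=f["world_to_cam"];R=T[:3,:3];o=-R.T@T[:3,3];uv=np.atleast_2d(uv)
    d=np.c_[uv,np.ones(len(uv))]@np.linalg.inv(f["mtx"]).T@R
    return o+d*((z-o[2])/d[:,2])[:,None]
def fit(views,p0):
    "views: list of (frame, local Nx3, px Nx2)"
    def place(p,L):
        c,s=np.cos(p[2]),np.sin(p[2]);L=np.asarray(L,float)
        return np.c_[p[0]+c*L[:,0]-s*L[:,1],p[1]+s*L[:,0]+c*L[:,1],L[:,2]]
    g=lambda p:np.concatenate([(proj(f,place(p,L))-np.asarray(u)).ravel() for f,L,u in views])
    r=least_squares(g,p0,x_scale=[.01,.01,.01]);return r.x,r.fun.reshape(-1,2)
E
python3 - <<'E'
from h import *
f=cams.grab_frame("scene");s=cams.grab_frame("side")
C=lambda a:np.array(a)/3.3+[180,130]
S=lambda a:np.array(a)/3.6+[200,110]
L=[(0,.228-.076*i,.076) for i in range(7)]+[(.122,-.232,.076),(.122,.232,.076)]
u=C([(577,420),(493,377),(419,332),(349,290),(281,250),(214,210),(152,175),(60,254),(500,527)])
p,r=fit([(f,L,u)],[.6,-.1,0]);print("rack",p,r.round(1).tolist())
p2,r=fit([(f,L,u),(s,[(0,.232,.076),(0,-.232,.076),(.122,-.232,.076),(.122,.232,.076)],S([(180,372),(465,158),(370,126),(72,328)]))],p);print(p2,r[-4:].round(1).tolist())
Lc=[(-.053,-.03,.06),(-.053,.03,.06),(.053,-.03,.06),(.053,.03,.06)]
uc=C([(380,158),(432,183),(314,232),(368,261)]);us=S([(505,285),(475,330),(410,248),(380,290)])
pc,r=fit([(f,Lc,uc)],[.5,-.1,0]);print("carton",pc,r.round(1).tolist())
pc,r=fit([(f,Lc,uc),(s,Lc,us)],pc);print("carton",pc,r.round(1).tolist())
c,sn=np.cos(p[2]),np.sin(p[2]);d=pc[:2]-p[:2];print("in rack",c*d[0]+sn*d[1],-sn*d[0]+c*d[1],pc[2]-p[2])
for n,uv,z in [("jar top",(687,470),.13),("green",(585,260),.13),("tape",(230,60),.048),("torch",(52,90),.146),("driver end",(740,268),.015),("driver hnd",(710,340),.015),("tip",(672,420),.005)]:
    print(n,back(f,C([uv]),z)[0].round(3))
E
```

```text
rack [6.09230518e-01 3.98077898e-04 1.05478084e-01] [[0.1, -0.7], [1.4, -1.7], [0.8, -1.3], [0.2, -1.2], [-0.0, -1.1], [0.4, -0.5], [0.2, -0.8], [-2.3, 1.5], [-0.8, 4.1]]
[ 0.60739815 -0.00109524  0.10271403] [[-1.5, 0.8], [-0.9, -1.6], [-2.0, -1.5], [-2.2, -0.0]]
carton [ 0.52356134 -0.05201422  0.1449844 ] [[-0.1, -0.2], [0.3, -0.0], [-0.2, 0.2], [-0.0, -0.0]]
carton [ 0.51910389 -0.05017815  0.13455589] [[1.5, -0.7], [1.8, -0.4], [1.2, -0.5], [1.3, -0.6], [0.1, -1.5], [-0.2, -5.5], [-0.7, -0.3], [-1.6, -3.9]]
in rack -0.09495053518646235 -0.040806372840598376 0.02907780963524037
jar top [0.594 0.329 0.13 ]
green [0.491 0.159 0.13 ]
tape [ 0.47  -0.304  0.048]
torch [ 0.657 -0.312  0.146]
driver end [0.332 0.231 0.015]
driver hnd [0.417 0.253 0.015]
tip [0.5   0.271 0.005]
```

```bash
python3 -m creep '[[[0,0,-4,0,0,0],[0,0,-3,0,0,0],[-1.0,2.0,0,0,0,0],[-1.6,3.2,0,0,0,0],[-1.6,3.2,0,0,0,0],[-1.6,3.2,0,0,0,0],[-1.6,3.2,0,0,0,0],[-1.6,3.2,0,0,0,0],[-1.6,3.2,0,0,0,0],[-1.6,3.2,0,0,0,0],[-1.6,3.2,0,0,0,0],[-1.6,3.2,0,0,0,0],[-1.6,3.2,0,0,0,0],[-1.6,3.2,0,0,0,0],[-1.6,3.2,0,0,0,0],[-1.6,3.2,0,0,0,0],[-1.6,3.2,0,0,0,0]]]' 255
```

```text
t: 1.67
tool_pos: [0.6131, 0.1946, 0.2926]
tool_rot: [0.846, 0.533, 0.0, -0.0]
wrist_force: [0.5, 0.4, -0.4]
grip_width: 0.007
```

```bash
python3 -m creep '[[[0,0,0,0,0,0.113],[0,0,0,0,0,0.113],[0,0,0,0,0,0.113],[0,0,0,0,0,0.113],[0,0,0,0,0,0.113],[0,0,0,0,0,0.113],[0,0,0,0,0,0.113],[0,0,0,0,0,0.113],[0,0,0,0,0,0.113],[0,0,0,0,0,0],[0,0,0,0,0,0]]]' 255
python3 - <<'E'
from h import *
import cv2
from scipy.spatial.transform import Rotation as R
s=readout.get_state();print(s["tool_pos"],R.from_quat(s["tool_rot"]).as_matrix().round(4).tolist(),s["joint_positions"].round(2),s["wrist_force"],s["grip_width"])
for n in("scene","wrist"): cv2.imwrite(f"pics/{n}1.png",cams.grab_frame(n)["image"][:,:,::-1])
E
```

```text
t: 2.58
tool_pos: [0.6122, 0.1963, 0.2924]
tool_rot: [0.998, 0.056, -0.0, 0.0]
wrist_force: [-1.0, -0.4, 0.0]
grip_width: 0.004
[0.61223292 0.19627745 0.29239453] [[0.9938, 0.1109, -0.0003], [0.1109, -0.9938, -0.0002], [-0.0003, 0.0001, -1.0]] [-0.62  0.37  0.34  1.54 -0.13  1.25 -0.15] [-1.00719159 -0.40274279  0.02388454] 0.004192475525357885
```

View pics/wrist1.png

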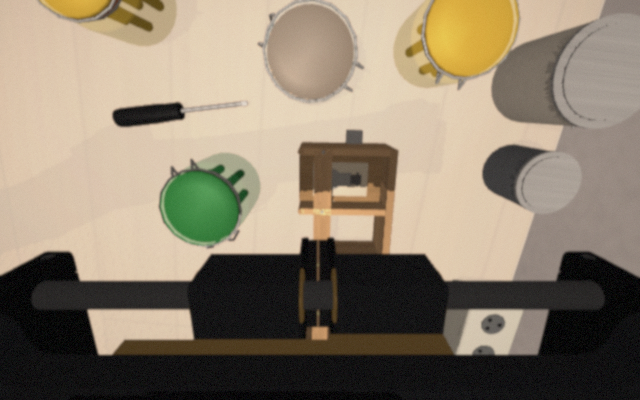

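View pics/scene1.png

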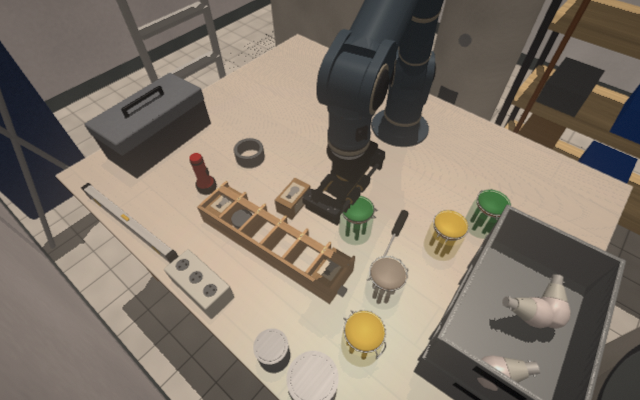

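```bash
cat >> h.py <<'E'
from scipy.spatial.transform import Rotation as Rot
def wframe(img=None):
    s=readout.get_state();f=cams.grab_frame("wrist")
    T=np.eye(4);T[:3,:3]=Rot.from_quat(s["tool_rot"]).as_matrix();T[:3,3]=s["tool_pos"]
    f["world_to_cam"]=np.linalg.inv(T@f["hand_eye"]);return f,s
E
python3 - <<'E'
import cv2
a=cv2.imread("pics/wrist1.png")
cv2.imwrite("pics/w1c.png",cv2.resize(a[120:260,270:420],None,fx=4,fy=4,interpolation=cv2.INTER_CUBIC))
E
```

```text
(no output)
```

View pics/w1c.png

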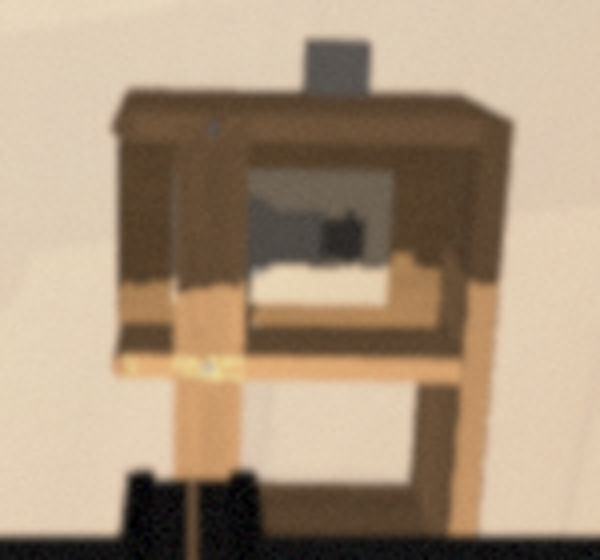

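Run:
```python
from h import *
f,s=wframe()
W=lambda a:np.array(a)/4+[270,120]
px=W([(115,128),(513,120),(115,366),(178,366),(245,366),(462,370),(488,370)])
b=back(f,px,.076);print(b.round(4))
L=[(0,.228,.076),(.122,.232,.076),(0,.152,.076),(.020,.152,.076),(.042,.152,.076),(.112,.152,.076),(.122,.152,.076)]
p,r=fit([(f,L,px)],[.607,0,.1]);print("rack",p,r.round(1).tolist())
def W2(p,x,y):c,sn=np.cos(p[2]),np.sin(p[2]);return p[0]+c*x-sn*y,p[1]+sn*x+c*y
for y in(.19,.114,.038):print(W2(p,.031,y),W2([.608,0,.104],.031,y))
```

```text
[[0.5852 0.2242 0.076 ]
 [0.7038 0.2397 0.076 ]
 [0.5922 0.1489 0.076 ]
 [0.6121 0.1511 0.076 ]
 [0.6334 0.1535 0.076 ]
 [0.7023 0.1598 0.076 ]
 [0.7105 0.1607 0.076 ]]
rack [ 0.60586598 -0.00244847  0.09648197] [[-1.0, -0.4], [1.0, -0.3], [-0.8, -0.0], [-0.8, 0.2], [-0.3, 0.4], [0.3, 0.2], [1.6, 0.3]]
(np.float64(0.6184186575169823), np.float64(0.18965418224774264)) (np.float64(0.6191081044868846), np.float64(0.19219159714906492))
(np.float64(0.6257399163934155), np.float64(0.1140076412265945)) (np.float64(0.6269978639130356), np.float64(0.1166022348273899))
(np.float64(0.6330611752698487), np.float64(0.03836110020544635)) (np.float64(0.6348876233391866), np.float64(0.041012872505714885))
```

```bash
python3 -m creep '[[[0.8,0.4,0,0,0,0.013],[0.7,0.4,0,0,0,0],[0,0,3.5,0,0,0],[0,0,3.5,0,0,0],[0,0,3.5,0,0,0],[0,0,3.5,0,0,0],[0,0,3,0,0,0],[0,0,2.2,0,0,0],[0,0,0,0,0,0],[0,0,0,0,0,0]]]' 255
python3 - <<'E'
from h import *
import cv2
f,s=wframe();print(s["tool_pos"],s["wrist_force"],s["tool_rot"])
cv2.imwrite("pics/w2.png",f["image"][:,:,::-1]); cv2.imwrite("pics/s2.png",cams.grab_frame("side")["image"][:,:,::-1])
E
```

```text
t: 3.57
tool_pos: [0.6283, 0.1889, 0.0996]
tool_rot: [0.999, 0.047, -0.001, 0.001]
wrist_force: [0.4, 0.3, 0.1]
grip_width: 0.005
[0.628309   0.18891351 0.09961076] [0.35823845 0.29340586 0.07965194] [ 9.98883611e-01  4.72271147e-02 -9.17011305e-04  5.38865273e-04]
```

View pics/w2.png

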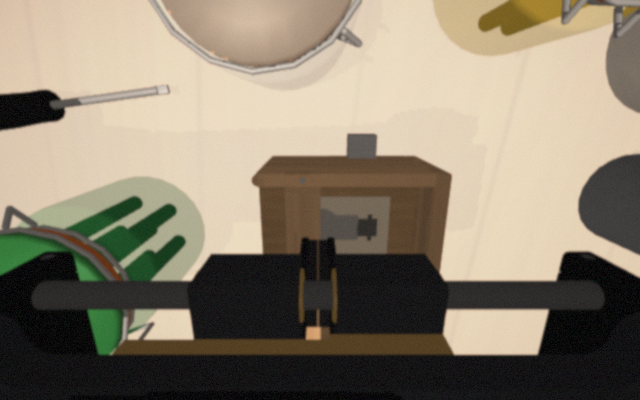

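View pics/s2.png

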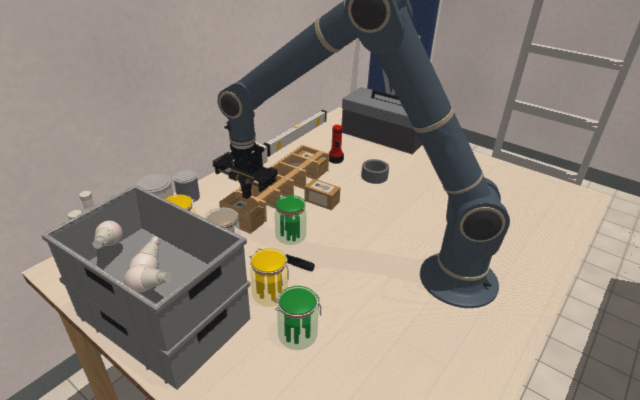

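```bash
python3 -m creep '[[[0,0,1.0,0,0,0],[0,0,0.7,0,0,0],[0,0,0,0,0,0],[0,0,0.2,0,0,0],[0,0,0,0,0,0],[0,0,0.2,0,0,0],[0,0,0,0,0,0],[0,0,0,0,0,0]]]' 255
```

```text
t: 4.33
tool_pos: [0.6281, 0.1897, 0.0796]
tool_rot: [0.999, 0.047, 0.0, -0.0]
wrist_force: [-0.6, 0.7, 1.0]
grip_width: 0.008
```

```bash
python3 -m creep '[[[0,0,0.2,0,0,0],[0,0,0,0,0,0],[0,0,0.1,0,0,0],[0,0,0,0,0,0]]]' 255;  python3 -m creep '[[[0,0,0.1,0,0,0],[0,0,0,0,0,0]]]' 255
```

```text
t: 4.67
tool_pos: [0.6282, 0.1897, 0.0766]
tool_rot: [0.999, 0.047, 0.0, -0.0]
wrist_force: [0.1, 0.4, -0.4]
grip_width: 0.0
t: 4.83
tool_pos: [0.6283, 0.1898, 0.0765]
tool_rot: [0.999, 0.047, 0.0, -0.0]
wrist_force: [-2.5, -1.4, 6.1]
grip_width: 0.003
```

```bash
python3 -m creep '[[[0,0,0,0,0,0],[0,0.5,0,0,0,0],[0,1,0,0,0,0],[0,1,0,0,0,0],[0,1,0,0,0,0],[0,1,0,0,0,0],[0,1,0,0,0,0],[0,1,0,0,0,0],[0,0.8,0,0,0,0],[0,0.3,0,0,0,0],[0,0,0,0,0,0],[0,0,0,0,0,0]]]' 255
```

```text
t: 5.83
tool_pos: [0.6362, 0.1122, 0.0765]
tool_rot: [0.999, 0.047, 0.001, 0.0]
wrist_force: [-0.9, 1.1, 5.9]
grip_width: 0.006
```

```bash
python3 -m creep '[[[0,0,0,0,0,0],[-0.1,0.5,0,0,0,0],[-0.1,1,0,0,0,0],[-0.1,1,0,0,0,0],[-0.1,1,0,0,0,0],[-0.1,1,0,0,0,0],[-0.1,1,0,0,0,0],[0,1,0,0,0,0],[0,0.7,0,0,0,0],[0,0.2,0,0,0,0],[0,0,0,0,0,0],[0,0,0,0,0,0]]]' 255
```

```text
t: 6.83
tool_pos: [0.637, 0.0385, 0.0765]
tool_rot: [0.999, 0.047, 0.001, 0.0]
wrist_force: [-0.7, 1.7, 5.9]
grip_width: 0.008
```

```bash
python3 -m creep '[[[0,0,-2,0,0,0],[0,0,-3.5,0,0,0],[0,0,-3.5,0,0,0],[0,0,-3.5,0,0,0],[-2.6,2.6,-2.5,0,0,0],[-2.6,2.6,0,0,0,0],[-2.6,2.5,0,0,0,0],[-2.6,2.5,0,0,0,0],[-2.6,2.5,0,0,0,0],[0,0,0,0,0,0],[0,0,0,0,0,0],[0,0,0,0,0,0]]]' 255
python3 - <<'E'
from h import *
import cv2,pickle
f,s=wframe();print(s["tool_pos"],s["wrist_force"],s["tool_rot"])
cv2.imwrite("pics/w3.png",f["image"][:,:,::-1]); pickle.dump(f,open("f3.pkl","wb"))
E
```

```text
t: 7.83
tool_pos: [0.5204, -0.0976, 0.2238]
tool_rot: [0.999, 0.047, 0.0, -0.0]
wrist_force: [0.1, -0.2, -0.6]
grip_width: 0.007
[ 0.52037971 -0.09759283  0.22377249] [ 0.07914785 -0.17672557 -0.57258595] [ 9.98893907e-01  4.70208579e-02  7.51843701e-06 -3.40036021e-05]
```

View pics/w3.png

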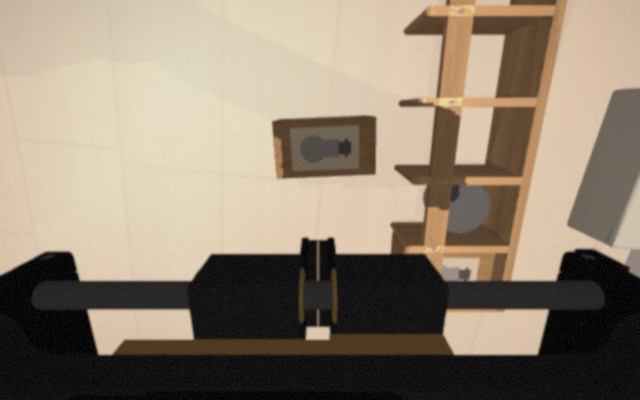

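Run:
```python
import cv2
a=cv2.imread("pics/w3.png")
cv2.imwrite("pics/w3c.png",cv2.resize(a[90:200,260:470],None,fx=3.8,fy=3.8,interpolation=cv2.INTER_CUBIC))
```

```text
(no output)
```

View pics/w3c.png

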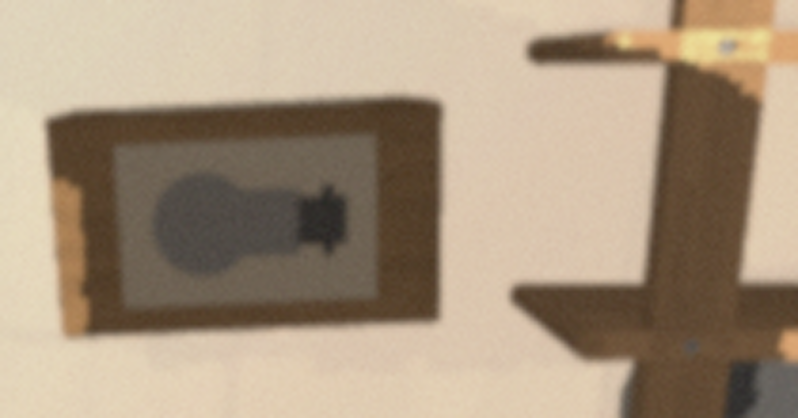

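Run:
```python
from h import *
import pickle
f=pickle.load(open("f3.pkl","rb"))
W=lambda a:np.array(a)/3.8+[260,90]
pr=W([(605,44),(583,347)]);print(back(f,pr,.076).round(4), back(f,W([(530,50),(515,293)]),0).round(4))
print("pred",(proj(f,[(.606,-.002,.076),(.606+.0074,-.0776,.076)])-[260,90])*3.8)
Lc=[(-.053,.03,.06),(.053,.03,.06),(.053,-.03,.06),(-.053,-.03,.06)]
pc,r=fit([(f,Lc,W([(76,122),(440,103),(438,320),(87,333)]))],[.52,-.05,.13]);print("carton",pc,r.round(1).tolist())
p=[.606,-.002,.098];c,sn=np.cos(p[2]),np.sin(p[2]);d=pc[:2]-p[:2];print("in rack",c*d[0]+sn*d[1],-sn*d[0]+c*d[1],pc[2]-p[2])
```

```text
[[ 0.6063 -0.0018  0.076 ]
 [ 0.6149 -0.0782  0.076 ]] [[ 0.6068 -0.0022  0.    ]
 [ 0.6148 -0.0776  0.    ]]
pred [[603.58694597  44.74244827]
 [577.67941735 344.36293019]]
carton [ 0.52652774 -0.05569932  0.1348847 ] [[-5.1, -1.1], [4.5, -0.5], [4.0, 1.0], [-3.4, 1.6]]
in rack -0.08434505608781356 -0.04566584473424119 0.03688470478282707
```

Run:
```python
from h import *
import pickle
f=pickle.load(open("f3.pkl","rb"))
W=lambda a:np.array(a)/3.8+[260,90]
Lc=[(-.053,.03,.06),(.053,.03,.06),(.053,-.03,.06),(-.053,-.03,.06)]
pc,r=fit([(f,Lc,W([(48,121),(440,103),(438,320),(66,335)]))],[.52,-.05,.13]);print("carton",pc,r.round(1).tolist())
p=[.606,-.002,.102];c,sn=np.cos(p[2]),np.sin(p[2]);d=pc[:2]-p[:2];print("in rack",c*d[0]+sn*d[1],-sn*d[0]+c*d[1],pc[2]-p[2])
s=.03
for lx,ly in((0,-.03-.01-.03),(0,-.04)):print(pc[0]+np.cos(pc[2])*lx-np.sin(pc[2])*ly,pc[1]+np.sin(pc[2])*lx+np.cos(pc[2])*ly)
```

```text
carton [ 0.52319764 -0.05591177  0.13730647] [[-1.1, -0.8], [1.1, -0.8], [1.0, 0.8], [-1.0, 1.1]]
in rack -0.08786146379585415 -0.04520036306450449 0.035306471798195474
0.5327789226888215 -0.12525295076388257
0.5286726595800592 -0.09553530275328763
```

```bash
python3 -m creep '[[[0.9,1.9,0,0,0,-0.008],[0,0.2,0,0,0,0],[0,0,3.5,0,0,0],[0,0,3.5,0,0,0],[0,0,3.5,0,0,0],[0,0,3.5,0,0,0],[0,0,3.5,0,0,0],[0,0,2.0,0,0,0],[0,0,0,0,0,0],[0,0,0,0,0,0],[0,0,0,0,0,0]]]' 79 20
python3 - <<'E'
from h import *
import cv2
f,s=wframe();print(s["tool_pos"],s["wrist_force"],s["tool_rot"])
cv2.imwrite("pics/w4.png",f["image"][:,:,::-1])
cv2.imwrite("pics/s4.png",cv2.resize(cams.grab_frame("scene")["image"][130:310,180:420,::-1],None,fx=3.3,fy=3.3,interpolation=cv2.INTER_CUBIC))
E
```

```text
t: 8.8
tool_pos: [0.5328, -0.117, 0.03]
tool_rot: [0.999, 0.052, 0.001, 0.0]
wrist_force: [0.5, 0.0, 0.5]
grip_width: 0.673
[ 0.53275996 -0.11699391  0.02996291] [0.50780506 0.00304153 0.47357833] [9.98655418e-01 5.18305398e-02 9.61003739e-04 1.64991943e-04]
```

View pics/w4.png

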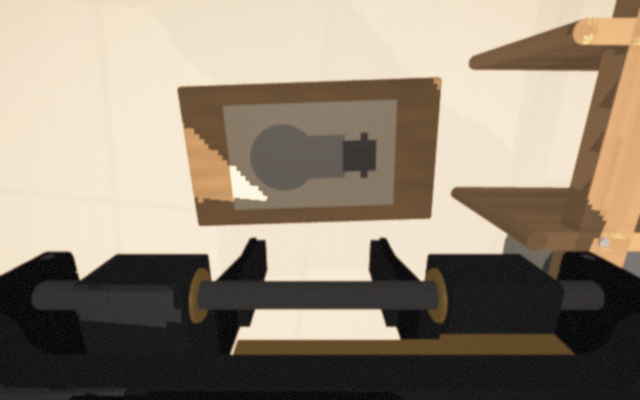

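View pics/s4.png

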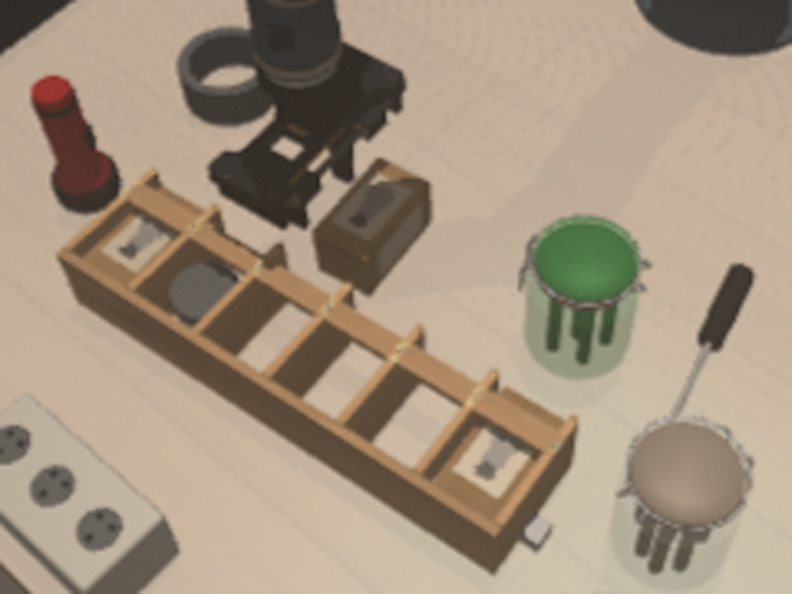

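```bash
python3 -m creep '[[[0,0,0.5,0,0,0],[0,-0.7,0,0,0,0],[0,-0.5,0,0,0,0],[0,-0.4,0,0,0,0],[0,-0.4,0,0,0,0],[0,-0.4,0,0,0,0],[0,-0.4,0,0,0,0],[0,-0.4,0,0,0,0],[0,-0.4,0,0,0,0],[0,-0.4,0,0,0,0],[0,-0.4,0,0,0,0],[0,-0.4,0,0,0,0],[0,-0.4,0,0,0,0],[0,0,0,0,0,0]]]' 79 20
python3 - <<'E'
from h import *
import cv2
f,s=wframe();print(s["tool_pos"],s["wrist_force"],s["tool_rot"])
cv2.imwrite("pics/w5.png",f["image"][:,:,::-1])
E
```

```text
t: 10.07
tool_pos: [0.526, -0.0642, 0.0238]
tool_rot: [0.999, 0.052, -0.0, -0.0]
wrist_force: [0.8, -0.1, 0.1]
grip_width: 0.693
[ 0.52597151 -0.06421775  0.02384198] [ 0.76678368 -0.11718088  0.09426985] [ 9.98638980e-01  5.21536953e-02 -1.66473730e-04 -3.90156673e-04]
```

View pics/w5.png

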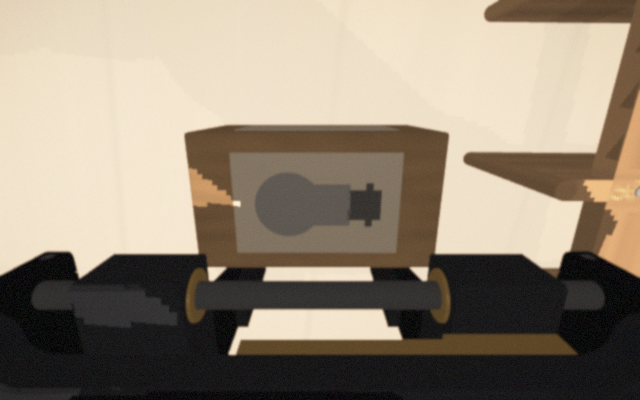

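```bash
python3 -m creep '[[[0,-0.4,0,0,0,0],[0,-0.4,0,0,0,0],[0,-0.4,0,0,0,0],[0,-0.4,0,0,0,0],[0,-0.4,0,0,0,0],[0,-0.4,0,0,0,0],[0,-0.4,0,0,0,0],[0,-0.4,0,0,0,0],[0,-0.4,0,0,0,0],[0,-0.4,0,0,0,0],[0,-0.4,0,0,0,0],[0,-0.3,0,0,0,0],[0,-0.3,0,0,0,0],[0,0,0,0,0,0],[0,0,0,0,0,0]]]' 79 20
python3 - <<'E'
from h import *
import cv2,pickle
f,s=wframe();print(s["tool_pos"],s["wrist_force"],s["tool_rot"])
pickle.dump(f,open("f6.pkl","wb"))
cv2.imwrite("pics/w6.png",f["image"][:,:,::-1])
cv2.imwrite("pics/w6c.png",cv2.resize(f["image"][40:300,170:,::-1],None,fx=1.7,fy=1.7,interpolation=cv2.INTER_CUBIC))
g=cams.grab_frame("scene");pickle.dump(g,open("g6.pkl","wb"))
cv2.imwrite("pics/s6.png",cv2.resize(g["image"][130:310,180:420,::-1],None,fx=3.3,fy=3.3,interpolation=cv2.INTER_CUBIC))
E
```

```text
t: 11.37
tool_pos: [0.5209, -0.0155, 0.024]
tool_rot: [0.999, 0.052, -0.0, -0.0]
wrist_force: [-1.0, 0.1, 0.1]
grip_width: 0.687
[ 0.5209233  -0.01545768  0.0239533 ] [-0.95180028  0.0695225   0.13804643] [ 9.98665584e-01  5.16433548e-02 -2.32521596e-05 -1.19933864e-04]
```

View pics/w6c.png

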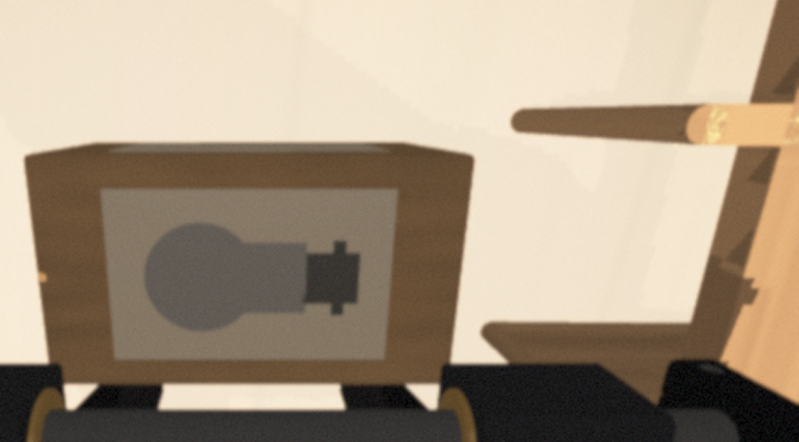

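View pics/s6.png

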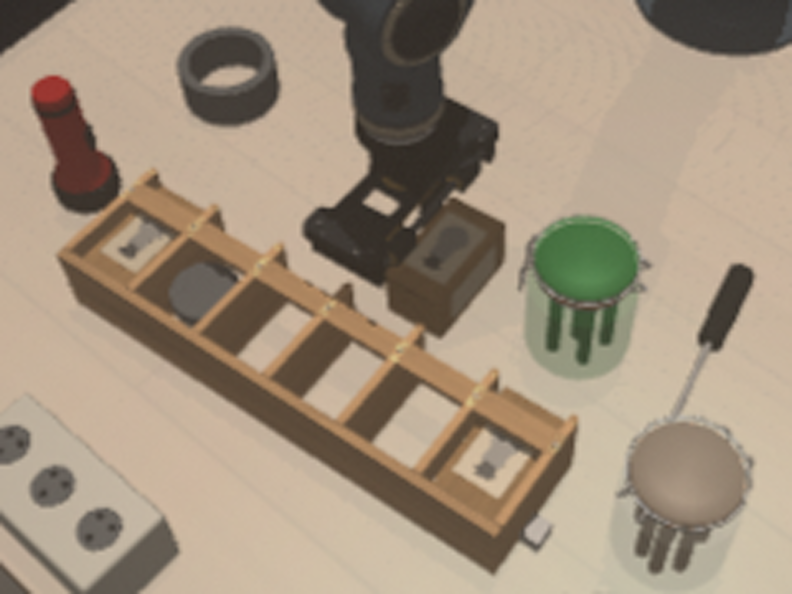

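Run:
```python
from h import *
import pickle
f=pickle.load(open("f6.pkl","rb"))
W=lambda a:np.array(a)/1.7+[170,40]
print(back(f,W([(512,120),(482,333)]),0).round(4),back(f,W([(690,124)]),.076).round(4))
Lc=[(-.053,.03,.06),(.053,.03,.06),(.053,-.03,.06),(-.053,-.03,.06)]
pc,r=fit([(f,Lc,W([(25,157),(474,157),(452,382),(48,382)]))],[.51,.03,.1]);print("carton",pc,r.round(1).tolist())
p=[.606,-.002,.102];c,sn=np.cos(p[2]),np.sin(p[2]);d=pc[:2]-p[:2];print("in rack",c*d[0]+sn*d[1],-sn*d[0]+c*d[1],pc[2]-p[2])
```

```text
[[ 0.5986  0.0733  0.    ]
 [ 0.6063 -0.0033  0.    ]] [[0.5983 0.0732 0.076 ]]
carton [0.51518654 0.02753172 0.1037622 ] [[-2.8, -1.8], [2.9, -1.9], [-0.8, 2.7], [0.6, 2.8]]
in rack -0.08733444671739729 0.03862514567492259 0.0017622018154376529
```

```bash
python3 -m creep '[[[0,1.0,0,0,0,0],[0,0.5,0,0,0,0],[0,0,-3.5,0,0,0],[0,0,-3.5,0,0,0],[0,0,-3,0,0,0],[-2.5,-1.4,0,0,0,0],[-3.0,-2.2,0,0,0,0],[-2.8,-2.1,0,0,0,0],[0,0,0,0,0,0],[0,0,3.0,0,0,0],[0,0,0,0,0,0],[0,0,0,0,0,0]]]' 255 20
python3 - <<'E'
from h import *
import cv2,pickle
f,s=wframe();print(s["tool_pos"],s["wrist_force"],s["tool_rot"],s["joint_positions"].round(2))
p=[.606,-.0025,.102];c,sn=np.cos(p[2]),np.sin(p[2]);d=s["tool_pos"][:2]-p[:2];print("tcp in rack",c*d[0]+sn*d[1],-sn*d[0]+c*d[1])
pickle.dump(f,open("f7.pkl","wb"))
cv2.imwrite("pics/w7.png",f["image"][:,:,::-1])
E
```

```text
t: 12.47
tool_pos: [0.4332, 0.0165, 0.0934]
tool_rot: [0.999, 0.051, -0.002, 0.0]
wrist_force: [0.1, -0.8, 1.0]
grip_width: 0.009
[0.4332203  0.01652415 0.09343814] [ 0.13363812 -0.83673317  1.0132192 ] [ 9.98709852e-01  5.07560616e-02 -1.51418523e-03  4.00406178e-04] [-0.46  0.27  0.38  2.23 -0.16  0.67  0.13]
tcp in rack -0.16994457447727856 0.03651826059120984
```

View pics/w7.png

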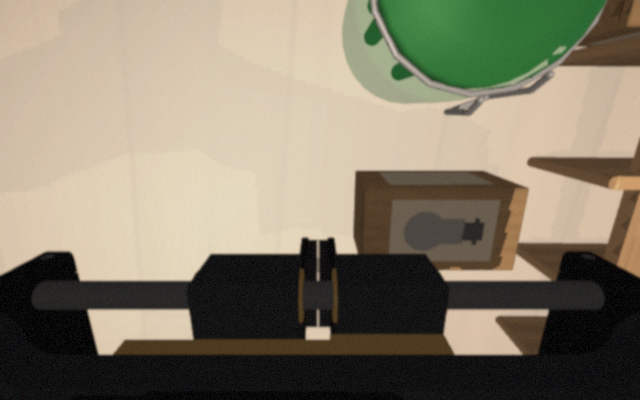

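```bash
python3 -m creep '[[[0,-0.1,2.4,0,0,0],[0,0,2.4,0,0,0],[0,0,2.0,0,0,0],[0,0,0,0,0,0],[0,0,0,0,0,0]]]' 255 20
python3 - <<'E'
from h import *
import cv2,pickle
f,s=wframe();print(s["tool_pos"],s["wrist_force"],s["tool_rot"],s["joint_positions"].round(2))
p=[.606,-.0025,.102];c,sn=np.cos(p[2]),np.sin(p[2]);d=s["tool_pos"][:2]-p[:2];print("tcp in rack",c*d[0]+sn*d[1],-sn*d[0]+c*d[1])
cv2.imwrite("pics/w8.png",f["image"][:,:,::-1])
E
```

```text
t: 12.93
tool_pos: [0.4343, 0.0179, 0.0262]
tool_rot: [0.999, 0.051, -0.0, 0.0]
wrist_force: [0.4, 0.4, -0.3]
grip_width: 0.008
[0.43434968 0.01787804 0.02622956] [ 0.44153486  0.39955965 -0.28715301] [ 9.98703657e-01  5.09003886e-02 -3.64710197e-04  1.53008788e-04] [-0.4   0.4   0.32  2.27 -0.26  0.5   0.22]
tcp in rack -0.16868321227118863 0.03775011836475528
```

View pics/w8.png

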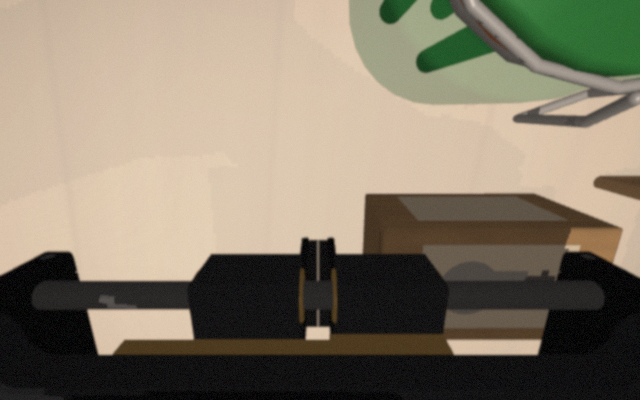

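```bash
python3 -m creep '[[[0.5,0,0,0,0,0],[0.4,0,0,0,0,0],[0.4,0,0,0,0,0],[0.4,0,0,0,0,0],[0.4,0,0,0,0,0],[0.4,0,0,0,0,0],[0.4,0,0,0,0,0],[0.4,0,0,0,0,0],[0.4,0,0,0,0,0],[0.4,0,0,0,0,0],[0.4,0,0,0,0,0],[0,0,0,0,0,0]]]' 255 20
python3 - <<'E'
from h import *
import cv2,pickle
f,s=wframe();print(s["tool_pos"],s["wrist_force"],s["tool_rot"])
p=[.606,-.0025,.102];c,sn=np.cos(p[2]),np.sin(p[2]);d=s["tool_pos"][:2]-p[:2];print("tcp in rack",c*d[0]+sn*d[1],-sn*d[0]+c*d[1])
cv2.imwrite("pics/w9.png",f["image"][:,:,::-1])
g=cams.grab_frame("scene");cv2.imwrite("pics/s9.png",cv2.resize(g["image"][130:310,180:420,::-1],None,fx=3.3,fy=3.3,interpolation=cv2.INTER_CUBIC))
E
```

```text
t: 13.98
tool_pos: [0.4801, 0.0233, 0.026]
tool_rot: [0.999, 0.052, 0.001, 0.0]
wrist_force: [0.7, -1.1, -0.5]
grip_width: 0.006
[0.48006219 0.02326464 0.02600923] [ 0.66563482 -1.1081964  -0.49384389] [9.98669994e-01 5.15523684e-02 7.70661944e-04 4.32464518e-05]
tcp in rack -0.12265981503427947 0.03845412037911074
```

View pics/w9.png

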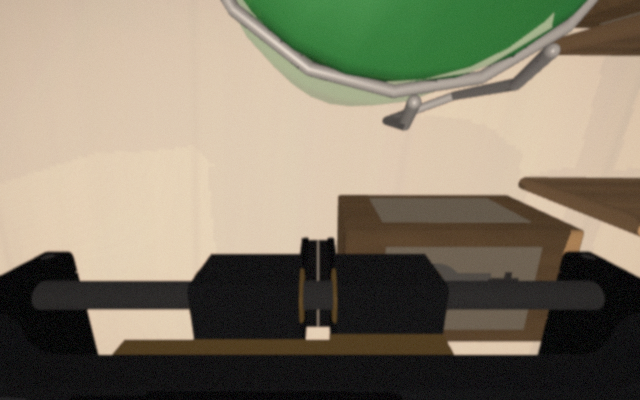

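View pics/s9.png

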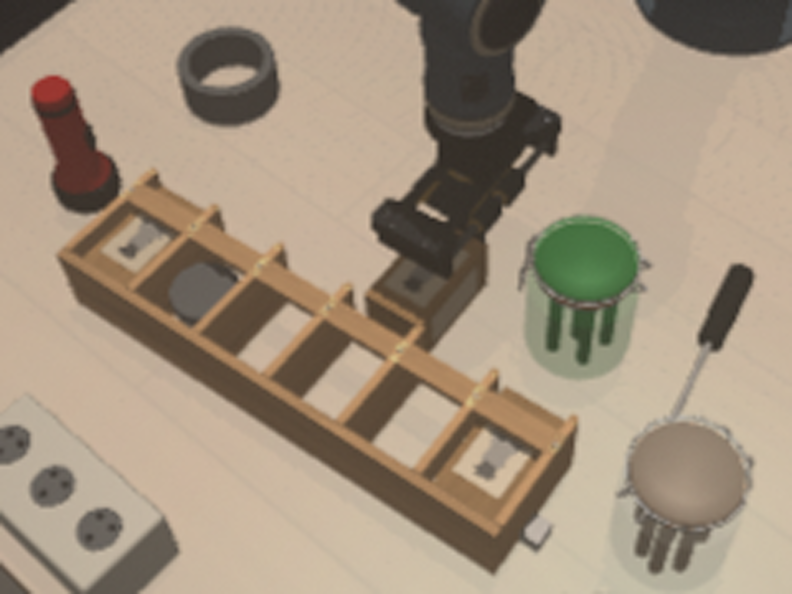

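```bash
python3 - <<'E'
from h import *
f,s=wframe();b=back(f,[(345,196),(505,196),(520,184)],0);p=[.606,-.0025,.102];c,sn=np.cos(p[2]),np.sin(p[2]);d=b[:,:2]-p[:2]
print(np.c_[c*d[:,0]+sn*d[:,1],-sn*d[:,0]+c*d[:,1]].round(4))
E
python3 -m creep '[[[0.4,0,0,0,0,0],[0.4,0,0,0,0,0],[0.4,0,0,0,0,0],[0.4,0,0,0,0,0],[0.4,0,0,0,0,0],[0.3,0,0,0,0,0]]]' 255 20
python3 - <<'E'
from h import *
import cv2
f,s=wframe();print(s["tool_pos"],s["wrist_force"],s["tool_rot"])
cv2.imwrite("pics/w10.png",f["image"][:,:,::-1])
E
```

```text
[[-0.1076  0.0677]
 [-0.0079  0.0678]
 [-0.      0.0755]]
t: 14.63
tool_pos: [0.5023, 0.0256, 0.0259]
tool_rot: [0.999, 0.052, 0.0, -0.0]
wrist_force: [-0.2, -0.0, -0.1]
grip_width: 0.003
[0.50227882 0.02556734 0.02594337] [-0.19489706 -0.04396556 -0.14044271] [ 9.98672039e-01  5.15183143e-02  1.45855196e-04 -1.16010731e-05]
```

View pics/w10.png

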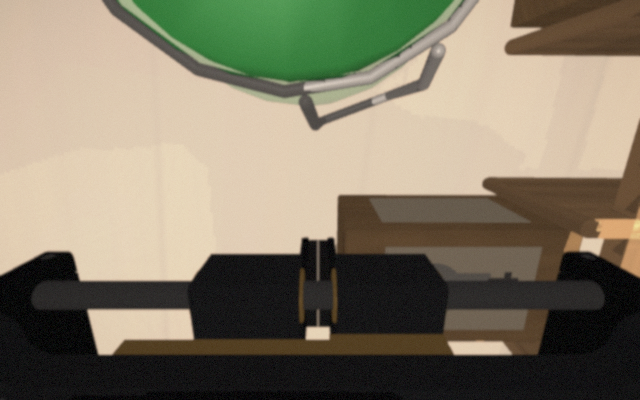

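```bash
python3 -m creep '[[[0.4,0,0,0,0,0],[0.4,0,0,0,0,0],[0.4,0,0,0,0,0],[0.4,0,0,0,0,0],[0.4,0,0,0,0,0],[0.4,0,0,0,0,0],[0.4,0,0,0,0,0],[0.4,0,0,0,0,0],[0.4,0,0,0,0,0],[0.4,0,0,0,0,0]]]' 255 20
python3 -m creep '[[[0.4,0,0,0,0,0],[0.4,0,0,0,0,0],[0.4,0,0,0,0,0],[0.4,0,0,0,0,0],[0.4,0,0,0,0,0],[0.4,0,0,0,0,0],[0.4,0,0,0,0,0],[0.4,0,0,0,0,0],[0.4,0,0,0,0,0],[0.2,0,0,0,0,0],[0,0,0,0,0,0]]]' 255 20
python3 - <<'E'
from h import *
import cv2
f,s=wframe();print(s["tool_pos"],s["wrist_force"],s["tool_rot"])
p=[.606,-.0025,.102];c,sn=np.cos(p[2]),np.sin(p[2]);d=s["tool_pos"][:2]-p[:2];print("tcp in rack",c*d[0]+sn*d[1],-sn*d[0]+c*d[1])
cv2.imwrite("pics/w11.png",f["image"][:,:,::-1])
g=cams.grab_frame("scene");cv2.imwrite("pics/s11.png",cv2.resize(g["image"][130:310,180:420,::-1],None,fx=3.3,fy=3.3,interpolation=cv2.INTER_CUBIC))
E
```

```text
t: 15.52
tool_pos: [0.5418, 0.0297, 0.026]
tool_rot: [0.999, 0.052, 0.0, -0.0]
wrist_force: [0.3, -0.0, 1.3]
grip_width: 0.006
t: 16.43
tool_pos: [0.58, 0.0336, 0.026]
tool_rot: [0.999, 0.052, 0.0, -0.0]
wrist_force: [-0.3, 0.6, -0.1]
grip_width: 0.003
[0.57995237 0.03363358 0.02598775] [-0.31026941  0.61124035 -0.08897684] [ 9.98670836e-01  5.15401194e-02  4.21442262e-04 -1.05866399e-05]
tcp in rack -0.02223301469135829 0.03859802805016443
```

View pics/w11.png

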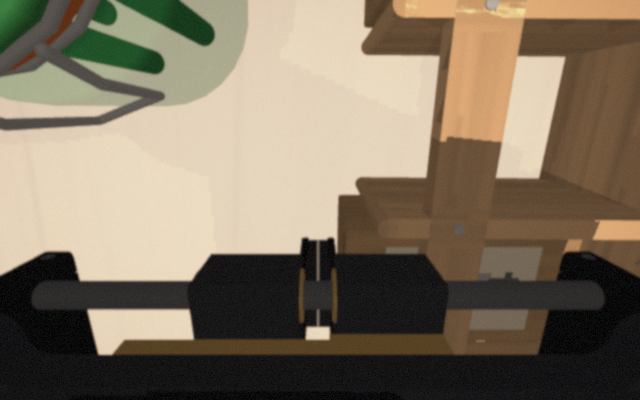

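View pics/s11.png

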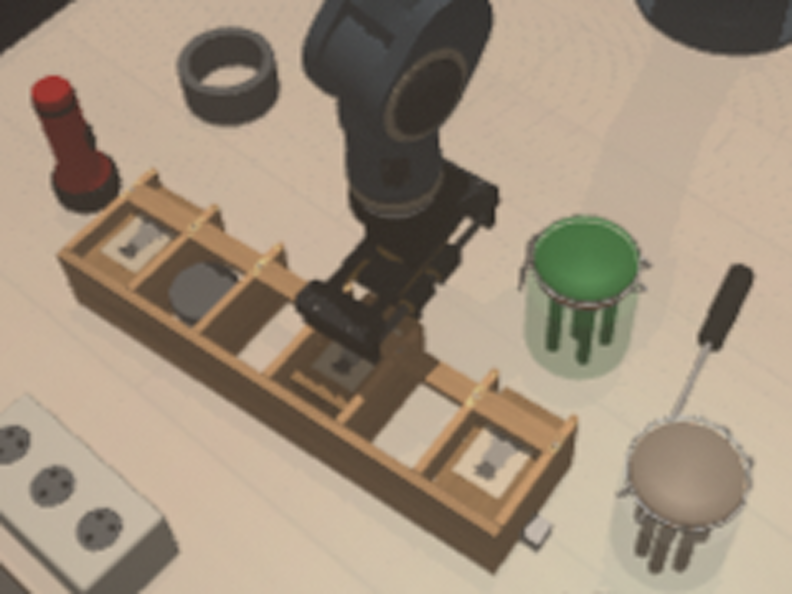

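```bash
python3 -m creep '[[[0.3,0,0,0,0,0],[0.3,0,0,0,0,0],[0.3,0,0,0,0,0],[0.2,0,0,0,0,0],[0,0,0,0,0,0],[0,0,0,0,0,0]]]' 255 20
python3 -m creep '[[[0.1,0,0,0,0,0],[0.1,0,0,0,0,0],[0,0,0,0,0,0]]]' 255 20
python3 - <<'E'
from h import *
import cv2
f,s=wframe();print(s["tool_pos"],s["wrist_force"],s["tool_rot"])
cv2.imwrite("pics/w12.png",cv2.resize(f["image"][150:280,260:460,::-1],None,fx=4,fy=4))
b=back(f,[(340,196),(340,184)],0);p=[.606,-.0025,.102];c,sn=np.cos(p[2]),np.sin(p[2]);d=b[:,:2]-p[:2]
print(np.c_[c*d[:,0]+sn*d[:,1],-sn*d[:,0]+c*d[:,1]].round(4))
E
```

```text
t: 17.03
tool_pos: [0.5904, 0.0347, 0.026]
tool_rot: [0.999, 0.052, 0.0, -0.0]
wrist_force: [0.1, -0.1, -0.7]
grip_width: 0.005
t: 17.28
tool_pos: [0.5922, 0.0349, 0.0259]
tool_rot: [0.999, 0.051, 0.0, -0.0]
wrist_force: [-0.4, 0.3, -0.6]
grip_width: 0.008
[0.59223287 0.03487419 0.02593443] [-0.44280339  0.33789171 -0.55260931] [ 9.98673881e-01  5.14827850e-02  1.58108960e-05 -3.24584109e-05]
[[0.003  0.0678]
 [0.0029 0.0755]]
```

View pics/w12.png

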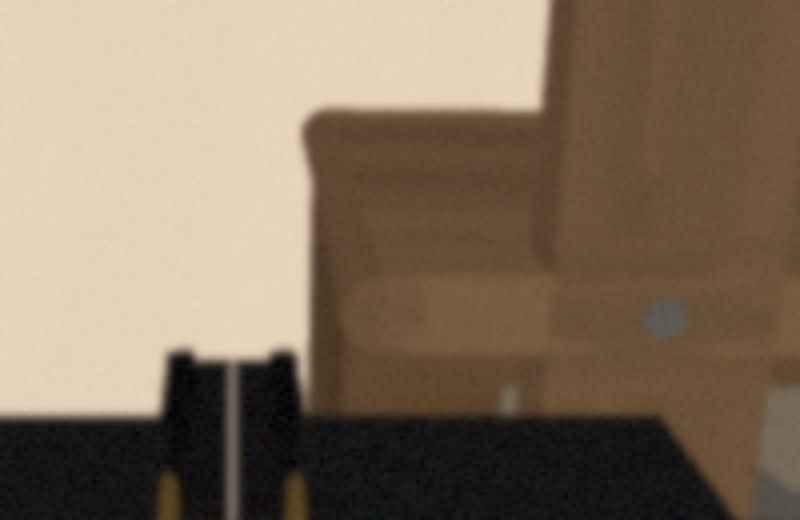

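```bash
python3 -m creep '[[[-0.5,0,0,0,0,0],[-1.5,0,0,0,0,0],[-2,0,0,0,0,0],[-2,0,0,0,0,0],[0,0,-3.5,0,0,0],[0,0,-3.5,0,0,0],[0,0,-3.5,0,0,0],[0,0,-3.5,0,0,0],[0,3.5,-3.5,0,0,0],[0,3.5,-1,0,0,0],[0,0,0,0,0,0],[0,0,0,0,0,0],[0,0,0,0,0,0]]]' 255 20
python3 - <<'E'
from h import *
import cv2
f,s=wframe();print(s["tool_pos"],s["wrist_force"],s["tool_rot"])
cv2.imwrite("pics/w13.png",f["image"][:,:,::-1])
import pickle;pickle.dump(f,open("f13.pkl","wb"))
g=cams.grab_frame("scene");cv2.imwrite("pics/s13.png",cv2.resize(g["image"][130:310,180:420,::-1],None,fx=3.3,fy=3.3,interpolation=cv2.INTER_CUBIC))
E
```

```text
t: 18.42
tool_pos: [0.5383, -0.0352, 0.205]
tool_rot: [0.999, 0.051, -0.0, -0.0]
wrist_force: [0.4, 0.0, -0.9]
grip_width: 0.004
[ 0.53834817 -0.03515079  0.20499357] [ 0.40383908  0.04454035 -0.88896096] [ 9.98685066e-01  5.12616814e-02 -4.37296814e-04 -4.33997093e-04]
```

View pics/w13.png

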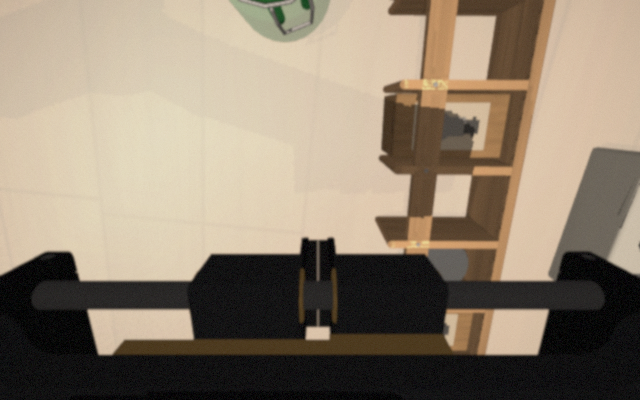

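View pics/s13.png

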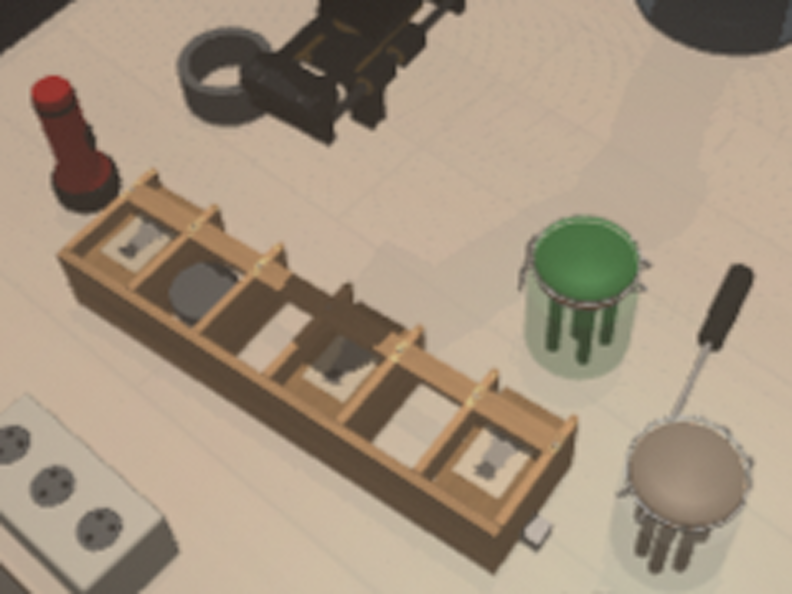

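Run:
```python
from rig import workorder
workorder.hand_in()
```

```text
the job is handed in; nothing more can be done
```

The loose carton is home in the third gap from the jar's end, and the job is handed in at about 18.4 s of the 72 s allowed. No verdict was reported.

- **Counting:** The clamp-lid jar stands at the rack's left end, so I counted from there. I ran the closed fingertips along the front rail at about 6 N, pausing over gaps 1, 2 and 3. The contact force held at all three.
- **Pushing:** I slid the carton about 83 mm to the left with two spread fingers on its side. I then pushed it in end first from behind with the closed fingers. The carton was never gripped or lifted. Wrist force readings during the pushes stayed around 1 N, which is noise level.
- **Last checks:** With the gripper still behind the carton, its near end was about 1–3 mm inside the divider fronts. It was within about 1 mm of the gap's centre line and parallel to the gap. After I drew back, the pictures showed it still in that gap, and everything else in view looked unmoved. The gripper is clear at z = 0.205 m, touching nothing.
- **Disagreements:** The first carton fit from the scene camera was several millimetres off the wrist-camera view. My first reading of the wrist view also took a sunlit strip for the carton's end. I corrected that before moving the carton. The rack position agreed to about 2 mm between views.

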